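# Find the weighted tin and turn it over as a plinth

## Task

One of the three identical closed paint tins has the stencil weights in it and the other two are as good as empty: find it by feeling which is heavy, and put any other tin you lift back upright where it stood. Turn the heavy tin over in two goes: lay it on its side in the wooden cradle and let go of it, then take it again and stand it upside down (lid down) in the middle of the round turntable, to serve as a painting plinth. Leave the mug, the bottle and the brush where they are.

Things in the scene. Friction and masses are not known exactly. Their poses are not given: they have to be found in the camera images.
- tin_a: One of three look-alike paint tins: tinplate cylinder 54 mm across, 60 mm tall, yellow label band; the fixed lid is sunk 4 mm below the rim of its upper end. Starts standing on its bottom. Origin: centre of the bottom; z along the axis, bottom to lid. One tin of the three (it changes) weighs 0.28 to 0.44 kg, the others under 0.09 kg each.
- tin_a_mid (a point): Middle of tin_a: on its axis, 30 mm from the bottom; axes as the tin's.
- tin_b: One of three look-alike paint tins: tinplate cylinder 54 mm across, 60 mm tall, yellow label band; the fixed lid is sunk 4 mm below the rim of its upper end. Starts standing on its bottom. Origin: centre of the bottom; z along the axis, bottom to lid. One tin of the three (it changes) weighs 0.28 to 0.44 kg, the others under 0.09 kg each.
- tin_b_mid (a point): Middle of tin_b: on its axis, 30 mm from the bottom; axes as the tin's.
- tin_c: One of three look-alike paint tins: tinplate cylinder 54 mm across, 60 mm tall, yellow label band; the fixed lid is sunk 4 mm below the rim of its upper end. Starts standing on its bottom. Origin: centre of the bottom; z along the axis, bottom to lid. One tin of the three (it changes) weighs 0.28 to 0.44 kg, the others under 0.09 kg each.
- tin_c_mid (a point): Middle of tin_c: on its axis, 30 mm from the bottom; axes as the tin's.
- cradle: Low wooden cradle fixed to the table: plywood base 84 x 70 x 6 mm with two parallel dowels, 12 mm thick and 80 mm long, 36 mm apart between centres, tops 18 mm above the table. A tin lies along them without rolling. Origin: centre of the underside; x along the dowels, z up.
- cradle_seat (a point): Where the middle of a tin lying in the cradle comes to be: 39.7 mm above the table, over the cradle's centre; x along the dowels.
- turntable: Low round turntable fixed to the table: black disc 190 mm in diameter, its flat top 26 mm above the table. It does not turn. Origin: centre of the underside, z up.
- turntable_top (a point): Centre of the turntable's top face, 26 mm above the table.
- mug: White mug with a handle, 82 mm across, 85 mm tall. Bystander. Origin: centre of the underside.
- thinner: Translucent plastic bottle, 60 mm across, 150 mm tall. Bystander. Origin: centre of the underside.
- brush: Paint brush lying flat on the table, about 20 cm long. Bystander. Origin at its underside, x along its length.

How it is judged:
By the outcome, as a careful person would: the job done as asked, in the order asked, and still so for the second after the job is handed in, with the robot touching nothing.
It also fails if it takes over 72 s, if anything falls off the work surface, if the arm or the gripper's body presses on something with over 40 N, if the wrist force passes 120 N, or if a joint passes its speed limit or range.

## Robot

A 6-joint arm with a two-finger parallel gripper is mounted at the origin on the work surface. World frame = base frame: x ahead of the robot, y to its left, z up, the work surface at z = 0. Lengths are in m, angles in degrees, forces in N, time in s.
With the tool pointing down it reaches from about 0.3 to 0.75 m from the base axis. Payload 8.5 kg.
Tool frame: the origin (TCP) lies midway between the tips of the shut fingers; the grasp point (between the pads) lies 19 mm behind it; z points along the fingers, y is the line along which they close (so a half turn about z gives the same grasp; the last joint's range is limited). The gripper opens to 85 mm and grips with 20 to 120 N. Pads are 22 mm wide; open, the fingers measure 114 mm over their backs; the gripper's body (76 mm by 85 mm) begins 54 mm behind the grasp point. The pads swing forward as they close: fully open they stand 13 mm farther back than shut.
Start: joints at [-12.336, 21.807, 74.336, -0, 83.858, -12.336], TCP at [0.55, 0, 0.231] pointing down, gripper open.
Joint ranges: [-178.18, 178.18], [-50.72, 133.34], [12.68, 142.11], [-81.47, 261.47], [9.98, 163.14], [-165.26, 165.26]. Speed limits (degrees/s): [136.94, 136.94, 180, 180, 180, 180].

## Interface

Orientations are given as a 3x3 rotation matrix whose columns are the frame's x, y, z axes.
In Python, from rig import env gives the robot as it stands. The module is installed in compiled form; this text tells all that it offers.
- The arm moves only by the tool jog_arm, never from a script. Its argument "targets" is a list of rows, each a list of 6 numbers: the shift along the tool's x, y, z in cm, then the turn, a rotation vector about the tool's x, y, z in degrees. A call has 1 to 8 rows; each row is the pose to reach, as a shift and turn from the pose commanded when the call began, along the tool's axes at that moment; what a row does not reach only later rows make up. A row lasts 1/12 s, in which the tool goes at most 41.7 mm and 7.16 degrees, less where a joint would pass 70% of its speed; a pose out of reach is approached as far as the arm can. A call with a gripper value outside its range is refused whole. "hand" is the opening, from 0 (shut) to 1 (fully open), set as the call begins (left out, the last holds). The fingers move at their own pace and stop on an object; "newtons" is the grip in N (left out, the last holds). Time passes only in rows, so rows that repeat a pose let the fingers close. It gives the time, the measured TCP pose, the force, the opening and the grip force at its end, in the units of the state.
- env.observe(): the state, without advancing time (a new reading comes with each control period).
- env.get_image(name): name is "scene" or "side" or "wrist"; returns a dict with "frame" (420x560x3 uint8, red, green, blue), "depth" (420x560 float32, m along the optical axis (not along the pixel's ray), 0 where there is no reading), "fovy" (degrees; the focal length in pixels is half the picture's height over the tangent of half this angle, whatever the lens; pixels are square), "cx", "cy" (the principal point, pixels), "cam_to_world" (4x4, takes a point from camera to world coordinates). Camera axes: x right, y down, z forward; pixel columns grow to the right and rows downward; lengths in m; the calibration is good to about 2 mm. A picture is of the moment at which its call begins.
- env.close_job(): hands the job in; it is judged then, once.
Trained networks look in the newest picture that a camera, given by its name, has taken for a name from the list of things; names that differ only in an ending like _2 or _b are one class to them, and where a whole thing is asked for, a point or a joint stands for the part that bears it (a point fixed in the world has none). Each returns a list of dicts, best first, with "score" (0 to 1); they miss things now and then, are a little off and sometimes report something else, mostly with a low value. They report only what shows in the picture. A call takes as long as a camera call.
- env.regions_of(camera, target): "pixels" (420x560 bool, what is visible of it) and "point" ([row, column] in pixels, amid what is visible of it).
The state is a dict: "time_s": time; "q": joint angles; "qvel": joint speeds; "joint_efforts": joint torques, N m; "position": TCP position; "tool_rot": TCP orientation; "ft_force": force on the tool from outside, world axes, zero at the start; "wrist_torque": the same for the moment, N m; "grip_width": finger opening in m; "gripper_force": force on a finger pad.
Only numpy, scipy, OpenCV 4.12 (cv2) and the standard library are available. Lean on these libraries where they do the work, as an engineer would, in place of code of your own. Each camera call takes 0.05 s, during which the arm holds its last target. There are 200 camera calls.

## Working session

There is one attempt and no reset: what is moved stays moved. The work goes in short steps, Python scripts to look and compute and a tool call to move; the robot and the scene stay as the last step left them, time stands still between calls to the robot, and variables do not carry over. Pictures are saved under pics/ and viewed, at most 10 in all, crops included, and the job is handed in when it is done.

Besides the shell and the picture viewer there is one more tool, called after ">>>" as name(argument=value, ...), one argument or row to a line, values as JSON. jog_arm: Moves the arm, as the interface text tells. Its arguments: {"type":"object","properties":{"targets":{"type":"array","items":{"type":"array","items":{"type":"number"}}},"hand":{"type":"number"},"newtons":{"type":"number"}},"required":["targets"]}

```bash
mkdir -p pics; cat > h.py <<'E'
import numpy as np, cv2
from rig import env
def cloud(im):
    d=im["depth"];f=d.shape[0]/2/np.tan(np.radians(im["fovy"]/2))
    v,u=np.mgrid[:d.shape[0],:d.shape[1]]
    P=np.stack([(u-im["cx"])/f*d,(v-im["cy"])/f*d,d],-1)
    T=np.array(im["cam_to_world"]);W=P@T[:3,:3].T+T[:3,3];W[d<=0]=np.nan
    return W
def save(im,n): cv2.imwrite(f"pics/{n}.png",cv2.cvtColor(im["frame"],cv2.COLOR_RGB2BGR))
def fit(xy,r):
    from scipy.optimize import least_squares
    s=least_squares(lambda c:np.hypot(*(xy-c).T)-r,np.median(xy,0),loss="soft_l1",f_scale=.002)
    return s.x
E
cat > look.py <<'E'
from h import *
for cam in ["scene","side"]:
    im=env.get_image(cam);save(im,"0"+cam);W=cloud(im)
    for n in ["tin_a","cradle","turntable","mug","thinner","brush"]:
        for r in env.regions_of(cam,n):
            p=W[r["pixels"]];p=p[~np.isnan(p).any(1)]
            if len(p)<10: continue
            print(cam,n,round(r["score"],2),np.round(r["point"]),len(p),"med",np.round(np.median(p,0),3),"lo",np.round(np.percentile(p,2,0),3),"hi",np.round(np.percentile(p,98,0),3),end=" ")
            if n in("tin_a","turntable"):
                z=np.percentile(p[:,2],98)
                t=p[p[:,2]>z-.008]; print("top",np.round(cv2.minEnclosingCircle(t[:,:2].astype(np.float32))[0],4),len(t),end=" ")
                if n=="tin_a":
                    s=p[(p[:,2]>.008)&(p[:,2]<z-.006)]
                    if len(s)>20: print("side",np.round(fit(s[:,:2],.027),4),end="")
            print()
E
python3 look.py; python3 -c "
from rig import env;s=env.observe();print(s['tool_rot'],s['grip_width'],s['ft_force'])"
```

```text
scene tin_a 0.81 [255. 196.] 637 med [ 0.524 -0.229  0.053] lo [ 0.491 -0.248  0.002] hi [ 0.541 -0.199  0.06 ] top [ 0.5136 -0.2213] 322 side [ 0.5132 -0.2203]
scene tin_a 0.7 [221. 233.] 637 med [ 0.522 -0.088  0.044] lo [ 0.453 -0.107 -0.002] hi [ 0.542 -0.022  0.061] top [ 0.5142 -0.0799] 266 side [ 0.5137 -0.0793]
scene cradle 0.8 [196. 289.] 497 med [0.571 0.105 0.007] lo [0.537 0.069 0.002] hi [0.604 0.149 0.02 ] 
scene turntable 0.63 [154. 302.] 1725 med [0.51  0.273 0.025] lo [0.43  0.191 0.018] hi [0.591 0.366 0.029] top [0.5039 0.2832] 1646 
scene mug 0.93 [247. 284.] 1586 med [ 0.679 -0.104  0.051] lo [ 0.636 -0.132 -0.001] hi [ 0.742 -0.052  0.086] 
scene mug 0.74 [152. 300.] 1690 med [0.512 0.273 0.025] lo [0.431 0.192 0.019] hi [0.59  0.361 0.029] 
scene mug 0.35 [196. 364.] 546 med [0.754 0.21  0.018] lo [0.727 0.1   0.004] hi [0.769 0.292 0.022] 
scene brush 0.6 [198. 363.] 572 med [0.754 0.204 0.017] lo [ 0.726  0.1   -0.001] hi [0.769 0.293 0.022] 
side tin_a 0.94 [177. 338.] 642 med [ 0.513 -0.202  0.048] lo [ 0.487 -0.244  0.005] hi [ 0.537 -0.193  0.061] top [ 0
[... 544 characters left out ...]
] lo [ 0.633 -0.13   0.004] hi [ 0.739 -0.051  0.086] 
side thinner 0.82 [154. 278.] 1068 med [ 0.668 -0.247  0.07 ] lo [ 0.621 -0.339  0.001] hi [0.712 0.008 0.289] 
side thinner 0.61 [216. 332.] 839 med [ 0.514 -0.064  0.05 ] lo [ 0.488 -0.108  0.001] hi [ 0.539 -0.052  0.061] 
side brush 0.59 [336. 196.] 1804 med [0.747 0.235 0.018] lo [0.722 0.111 0.006] hi [0.766 0.298 0.022] 
side brush 0.44 [378. 330.] 9638 med [0.503 0.285 0.026] lo [0.416 0.198 0.023] hi [0.588 0.352 0.028] 
[[ 3.98482918e-05  9.99999999e-01  3.40783546e-05]
 [ 9.99999999e-01 -3.98477683e-05 -1.53595927e-05]
 [-1.53582347e-05  3.40789666e-05 -9.99999999e-01]] 0.08551368346287662 [ 0.75855749 -0.14981365  0.45215849]
```

```bash
python3 - <<'E'
from h import *
a=cv2.imread("pics/0scene.png");b=cv2.imread("pics/0side.png")
cv2.imwrite("pics/1.png",cv2.resize(np.hstack([a[80:330,120:440],b[100:420,100:420][:250]]),None,fx=1.25,fy=1.25))
im=env.get_image("side");W=cloud(im)
z=W[...,2]
# third tin ; cradle geometry from height map
m=(abs(W[...,0]-.52)<.06)&(abs(W[...,1]+.35)<.06)&(z>.008)&(z<.08)
p=W[m];t=p[p[:,2]>.05];s=p[p[:,2]<.054]
print("tin3",len(p),np.round(cv2.minEnclosingCircle(t[:,:2].astype(np.float32))[0],4),fit(s[:,:2],.027),np.percentile(p,[2,98],axis=0))
for cam in("side","scene"):
    W=cloud(env.get_image(cam)) ;z=W[...,2]
    c=(abs(W[...,0]-.57)<.075)&(abs(W[...,1]-.105)<.075)
    for lo,hi in((.013,.03),(.003,.03)):
        q=W[c&(z>lo)&(z<hi)]
        print(cam,lo,len(q),cv2.minAreaRect((q[:,:2]*1000).astype(np.float32)),q[:,2].max())
E
```

```text
tin3 331 [ 0.518 -0.344] [ 0.53070511 -0.30335788] [[ 0.50286883 -0.36438276  0.01094589]
 [ 0.53759671 -0.32023771  0.06169945]]
side 0.013 419 ((568.928466796875, 110.626220703125), (82.2882080078125, 47.80671310424805), 87.1333999633789) 0.020201931531001138
side 0.003 1416 ((567.3013916015625, 103.9599609375), (146.4733428955078, 144.17445373535156), 2.1616628170013428) 0.020201931531001138
scene 0.013 156 ((570.30615234375, 111.30191040039062), (85.33001708984375, 47.431453704833984), 89.96435546875) 0.020457620333861448
scene 0.003 511 ((567.7227172851562, 103.20429992675781), (145.7821502685547, 142.874267578125), 89.2173843383789) 0.020457620333861448
```

View pics/1.png

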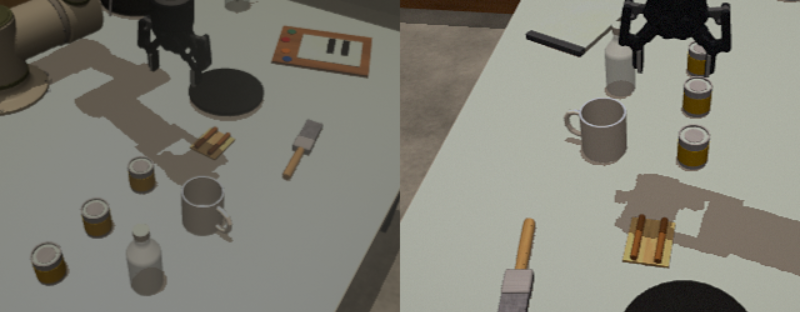

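The picture shows the three tins in a row, at about (140,175), (97,217) and (48,262) in the left half. The cradle is at (212,142) and the black turntable at (227,92). The measured tin tops (0.06 m) and turntable top (0.026 m) match the text. I'll start with the nearest tin, at (0.513, -0.080).

>>> jog_arm(
  targets=[
    [-8, -3.7, 12, 0, 0, 0],
    [-8, -3.7, 12, 0, 0, 0],
    [-8, -3.7, 12, 0, 0, 0],
    [-8, -3.7, 12, 0, 0, 0],
    [-8, -3.7, 12, 0, 0, 0],
    [-8, -3.7, 21.9, 0, 0, 0],
    [-8, -3.7, 21.9, 0, 0, 0],
    [-8, -3.7, 21.9, 0, 0, 0],
  ],
  hand=1,
)

```text
time_s: 1.52
position: [0.5121, -0.0791, 0.0094]
tool_rot: [[0.0, 1.0, -0.003], [1.0, -0.0, 0.002], [0.002, -0.003, -1.0]]
ft_force: [-0.3, -0.0, 0.6]
grip_width: 0.0855
gripper_force: 0.0
```

>>> jog_arm(
  targets=[
    [0, 0, 0, 0, 0, 0],
    [0, 0, 0, 0, 0, 0],
    [0, 0, 0, 0, 0, 0],
    [0, 0, 0, 0, 0, 0],
    [0, 0, 0, 0, 0, 0],
    [0, 0, 0, 0, 0, 0],
    [0, 0, 0, 0, 0, 0],
    [0, 0, 0, 0, 0, 0],
  ],
  hand=0,
  newtons=40,
)

```text
time_s: 2.18
position: [0.5142, -0.0801, 0.0144]
tool_rot: [[-0.0, 1.0, 0.004], [1.0, 0.0, -0.001], [-0.001, 0.004, -1.0]]
ft_force: [-0.0, 2.1, 7.9]
grip_width: 0.0529
gripper_force: 43.5
```

>>> jog_arm(
  targets=[
    [0, 0, -1, 0, 0, 0],
    [0, 0, -2, 0, 0, 0],
    [0, 0, -3, 0, 0, 0],
    [0, 0, -3, 0, 0, 0],
    [0, 0, -3, 0, 0, 0],
    [0, 0, -3, 0, 0, 0],
    [0, 0, -3, 0, 0, 0],
    [0, 0, -3, 0, 0, 0],
  ],
)

```text
time_s: 2.85
position: [0.5127, -0.0799, 0.0419]
tool_rot: [[0.0, 1.0, -0.001], [1.0, -0.0, 0.0], [0.0, -0.001, -1.0]]
ft_force: [0.3, 0.2, -4.0]
grip_width: 0.0526
gripper_force: 43.4
```

```bash
python3 - <<'E'
from h import *
for i in range(3):
    im=env.get_image("wrist"); print(np.round(env.observe()["ft_force"],2))
save(im,"2w"); W=cloud(im)
print(np.round(env.observe()["q"],1))
for cam in("scene","side"):
    im=env.get_image(cam);W=cloud(im);z=W[...,2]
    q=W[(abs(W[...,0]-.57)<.06)&(abs(W[...,1]-.108)<.06)&(z>.014)&(z<.03)]
    q=q[:,:2]
    # split into two dowels, fit each direction
    l=q[:,0]<.57
    for s in(l,~l):
        print(cam,s.sum(),np.round(cv2.fitLine((q[s]*1000).astype(np.float32),cv2.DIST_HUBER,0,.01,.01).ravel(),3),np.percentile(q[s],[2,98],axis=0).round(4).tolist())
E
```

```text
[ 0.42  0.67 -3.16]
[ 0.91  0.39 -3.32]
[ 1.68 -0.03 -5.13]
[-21.9  31.5  94.2  -0.   54.3 -21.9]
scene 62 [4.20000e-02 9.99000e-01 5.52805e+02 1.12069e+02] [[0.5478, 0.0744], [0.5579, 0.1499]]
scene 72 [4.20000e-02 9.99000e-01 5.88976e+02 1.06477e+02] [[0.5825, 0.0702], [0.5939, 0.1489]]
side 193 [5.00000e-02 9.99000e-01 5.50813e+02 1.14693e+02] [[0.5449, 0.0744], [0.557, 0.1518]]
side 197 [4.20000e-02 9.99000e-01 5.86768e+02 1.12634e+02] [[0.5808, 0.0721], [0.5929, 0.1504]]
```

The wrist reads -3 to -5 N in z, so this tin weighs about 0.4 kg and is the heavy one. I'll set it down and regrasp it tilted 45°.

>>> jog_arm(
  targets=[
    [0, 0, 1, 0, 0, 0],
    [0, 0, 2, 0, 0, 0],
    [0, 0, 3, 0, 0, 0],
    [0, 0, 3, 0, 0, 0],
    [0, 0, 3, 0, 0, 0],
    [0, 0, 3, 0, 0, 0],
  ],
)

```text
time_s: 3.6
position: [0.5126, -0.0799, 0.0115]
tool_rot: [[0.0, 1.0, -0.001], [1.0, -0.0, 0.0], [0.0, -0.001, -1.0]]
ft_force: [0.8, -0.0, -3.7]
grip_width: 0.053
gripper_force: 42.4
```

>>> jog_arm(
  targets=[
    [0, 0, 0, 0, 0, 0],
    [0, 0, 0, 0, 0, 0],
    [0, 0, 0, 0, 0, 0],
    [0, 0, 0, 0, 0, 0],
    [0, 0, 0, 0, 0, 0],
    [0, 0, 0, 0, 0, 0],
  ],
  hand=1,
)

```text
time_s: 4.1
position: [0.513, -0.08, 0.0124]
tool_rot: [[0.0, 1.0, 0.0], [1.0, -0.0, -0.0], [-0.0, 0.0, -1.0]]
ft_force: [1.0, 0.2, 0.7]
grip_width: 0.0852
gripper_force: 0.0
```

>>> jog_arm(
  targets=[
    [0.3, 0, -0.1, 0, 7, 0],
    [0.5, 0, -0.2, 0, 14, 0],
    [0.8, 0, -0.2, 0, 21, 0],
    [1.1, 0, -0.2, 0, 28, 0],
    [1.4, 0, -0.2, 0, 35, 0],
    [1.6, 0, -0.1, 0, 42, 0],
    [1.7, 0, -0.1, 0, 45, 0],
    [1.7, 0, -0.1, 0, 45, 0],
  ],
)

```text
time_s: 4.77
position: [0.5128, -0.0642, 0.012]
tool_rot: [[0.003, 1.0, 0.0], [0.705, -0.002, 0.709], [0.709, -0.002, -0.705]]
ft_force: [0.6, -0.8, 0.2]
grip_width: 0.0856
gripper_force: 0.0
```

>>> jog_arm(
  targets=[
    [0, 0, 0, 0, 0, 0],
    [0, 0, 0, 0, 0, 0],
    [0, 0, 0, 0, 0, 0],
    [0, 0, 0, 0, 0, 0],
    [0, 0, 0, 0, 0, 0],
    [0, 0, 0, 0, 0, 0],
    [0, 0, 0, 0, 0, 0],
  ],
  hand=0,
  newtons=70,
)

```text
time_s: 5.35
position: [0.5131, -0.0626, 0.0142]
tool_rot: [[-0.001, 1.0, 0.0], [0.707, 0.001, 0.707], [0.707, 0.001, -0.707]]
ft_force: [-0.8, 0.1, 5.8]
grip_width: 0.0519
gripper_force: 73.4
```

>>> jog_arm(
  targets=[
    [1, 0, -1, 0, 0, 0],
    [3, 0, -3, 0, 0, 0],
    [5, 0, -5, 0, 0, 0],
    [7, 0, -7, 0, 0, 0],
    [9, 0, -9, 0, 0, 0],
    [9, 0, -9, 0, 0, 0],
    [9, 0, -9, 0, 0, 0],
  ],
)

```text
time_s: 5.93
position: [0.5131, -0.063, 0.1418]
tool_rot: [[-0.002, 1.0, 0.001], [0.709, 0.0, 0.705], [0.705, 0.002, -0.709]]
ft_force: [0.2, 0.5, -4.3]
grip_width: 0.0519
gripper_force: 77.6
```

```bash
cat > pose.py <<'E'
from h import *
import sys
# tin held/lying near TCP: points within 9cm of the grasp centre in side+scene; save crops
s=env.observe();p=np.array(s["position"]);R=np.array(s["tool_rot"])
print("pos",p.round(4),"z",R[:,2].round(3),"q",np.round(s["q"],1),"ft",np.round(s["ft_force"],1),"w",round(s["grip_width"],4),s["time_s"])
o=[]
for cam in("scene","side"):
    im=env.get_image(cam);T=np.linalg.inv(im["cam_to_world"])
    c=np.append(p-R[:,2]*.024,1);c=T@c;f=210/np.tan(np.radians(im["fovy"]/2))
    u,v=int(im["cx"]+f*c[0]/c[2]),int(im["cy"]+f*c[1]/c[2])
    F=cv2.copyMakeBorder(im["frame"],70,70,70,70,cv2.BORDER_CONSTANT)
    o.append(cv2.resize(F[max(v,0):v+140,max(u,0):u+140],(400,400)))
cv2.imwrite(sys.argv[1],cv2.cvtColor(np.hstack(o),cv2.COLOR_RGB2BGR))
E
python3 pose.py pics/3.png
```

```text
pos [ 0.5131 -0.063   0.1418] z [ 0.001  0.705 -0.709] q [-37.4  33.2  84.7  34.1  92.6 -45.5] ft [ 0.2  0.5 -4.3] w 0.0519 5.9333
```

View pics/3.png

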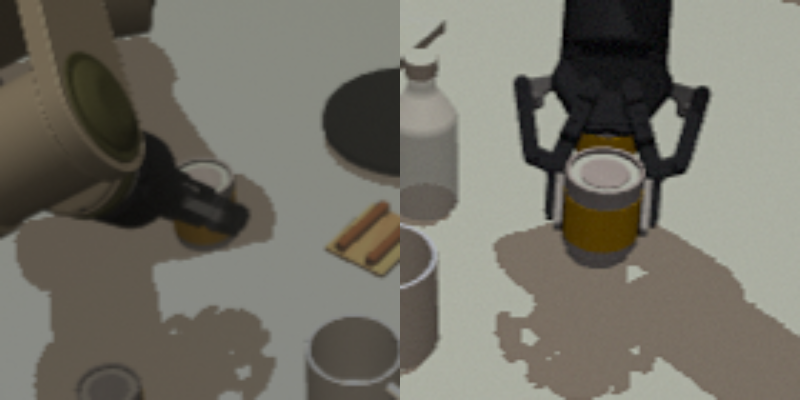

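The right half shows the tin at (600,205), held upright between the pads. Next I carry it toward the cradle while rotating.

>>> jog_arm(
  targets=[
    [2, 0.7, 0.9, 0, -7, 0],
    [4, 1.4, 1.7, 0, -14, 0],
    [6, 2.1, 2.6, 0, -21, 0],
    [8, 2.8, 3.4, 0, -28, 0],
    [10, 3.5, 4.3, 0, -35, 0],
    [12, 4.2, 5.2, 0, -42, 0],
    [14, 5, 6, 0, -49, 0],
    [15.3, 5.6, 6.9, 0, -50, 0],
  ],
)

```text
time_s: 6.7
position: [0.5686, 0.098, 0.2]
tool_rot: [[-0.004, 1.0, 0.0], [0.996, 0.004, -0.092], [-0.092, -0.0, -0.996]]
ft_force: [0.2, -0.5, -3.3]
grip_width: 0.0518
gripper_force: 77.5
```

>>> jog_arm(
  targets=[
    [0, 0, 0, 0, -7, 0],
    [0, 0, 0, 0, -14, 0],
    [0, 0, 0, 0, -21, 0],
    [0, 0, 0, 0, -28, 0],
    [0, 0, 0, 0, -35, 0],
    [0, 0, 0, 0, -40, 0],
    [0, 0, 0, 0, -40, 0],
    [0, 0, 0, 0, -40, 0],
  ],
)

```text
time_s: 7.37
position: [0.5685, 0.0947, 0.1978]
tool_rot: [[-0.004, 1.0, -0.002], [0.709, 0.001, -0.706], [-0.705, -0.005, -0.709]]
ft_force: [-0.0, 0.4, -2.7]
grip_width: 0.0516
gripper_force: 77.5
```

```bash
cat > tin.py <<'E'
from h import *
# tin axis/centre by fitting a cylinder (r=27, h=60) to cloud points near expected centre; args cx cy cz
import sys
from scipy.optimize import least_squares
c0=np.array(list(map(float,sys.argv[1:4])));a0=np.array(list(map(float,sys.argv[4:7])))
P=[]
for cam in("scene","side"):
    im=env.get_image(cam);W=cloud(im);F=im["frame"].astype(int)
    m=np.linalg.norm(W-c0,axis=-1)<.045
    hsv=cv2.cvtColor(im["frame"],cv2.COLOR_RGB2HSV)
    y=m&(hsv[...,0]>12)&(hsv[...,0]<35)&(hsv[...,1]>130)
    q=W[y];print(cam,len(q),W[m].shape[0]);P.append(q)
P=np.vstack(P)
def f(v):
    a=a0+np.array([v[3],v[4],v[5]]);a/=np.linalg.norm(a)
    d=P-c0-v[:3];t=d@a
    r=np.linalg.norm(d-np.outer(t,a),axis=1)-.027
    return np.r_[r,np.array([v[3:]@a0])*.1,(v[:3]@a0)*1e-3]
s=least_squares(f,np.zeros(6),loss="soft_l1",f_scale=.002)
a=a0+s.x[3:];a/=np.linalg.norm(a);c=c0+s.x[:3];t=(P-c)@a
print("axis",a.round(3),"centre",(c+a*(t.min()+t.max())/2).round(4),"label span",np.percentile(t,[1,99]).round(4))
E
python3 pose.py pics/4.png; python3 tin.py .569 .111 .218 0 1 0
```

```text
pos [0.5685 0.0947 0.1978] z [-0.002 -0.706 -0.709] q [ 15.2  35.1  69.7 -42.9  90.   20.9] ft [-0.   0.4 -2.7] w 0.0516 7.3667
scene 164 781
side 0 2
axis [-0.019  1.     0.003] centre [0.569  0.1109 0.2163] label span [-0.0222  0.0127]
```

View pics/4.png

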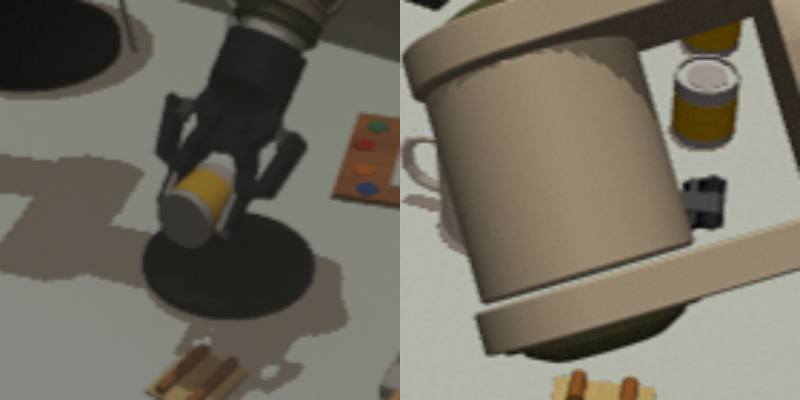

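The left half shows the tin lying horizontally at (195,205) with its bottom toward the camera, and the fit agrees with the plan. Next I lower it into the cradle with a small yaw.

>>> jog_arm(
  targets=[
    [2.5, 0, 2.5, 1.8, 0, 1.8],
    [5, 0, 5, 1.8, 0, 1.8],
    [7.5, 0, 7.5, 1.8, 0, 1.8],
    [10, 0, 10, 1.8, 0, 1.8],
    [11, 0, 11, 1.8, 0, 1.8],
    [11.5, 0, 11.5, 1.8, 0, 1.8],
    [11.5, 0, 11.5, 1.8, 0, 1.8],
    [11.5, 0, 11.5, 1.8, 0, 1.8],
  ],
)

```text
time_s: 8.23
position: [0.5699, 0.0939, 0.0392]
tool_rot: [[0.034, 0.999, -0.03], [0.707, -0.045, -0.706], [-0.707, 0.003, -0.708]]
ft_force: [-0.3, 0.1, -3.6]
grip_width: 0.0519
gripper_force: 77.5
```

>>> jog_arm(
  targets=[
    [0.2, 0, 0.2, 0, 0, 0],
    [0.4, 0, 0.4, 0, 0, 0],
    [0.6, 0, 0.6, 0, 0, 0],
    [0.8, 0, 0.8, 0, 0, 0],
    [0.9, 0, 0.9, 0, 0, 0],
    [0.9, 0, 0.9, 0, 0, 0],
    [0.9, 0, 0.9, 0, 0, 0],
  ],
)

```text
time_s: 8.82
position: [0.569, 0.094, 0.0246]
tool_rot: [[0.031, 0.999, -0.031], [0.706, -0.044, -0.706], [-0.707, -0.0, -0.707]]
ft_force: [-1.0, -0.9, -3.4]
grip_width: 0.052
gripper_force: 77.5
```

```bash
python3 pose.py pics/5.png
```

```text
pos [0.569  0.094  0.0246] z [-0.031 -0.706 -0.707] q [ 15.   47.9  76.7 -43.8  77.   36.3] ft [-1.  -0.9 -3.4] w 0.052 8.8167
```

View pics/5.png

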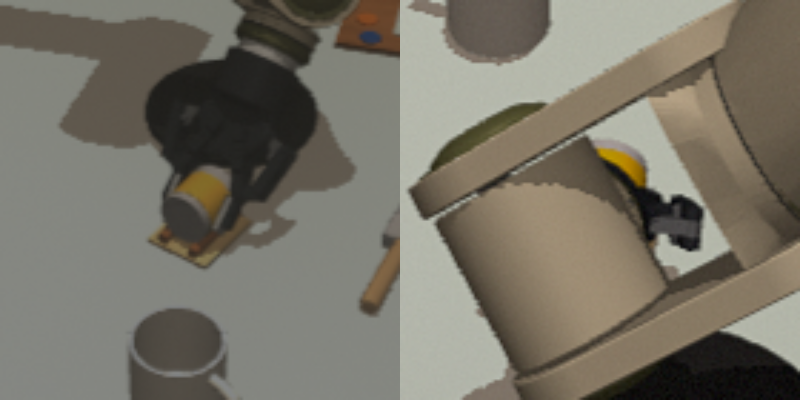

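The left half shows the tin at (193,200), just over the dowels, and the wrist still carries its weight. I'll lower it a millimetre at a time.

>>> jog_arm(
  targets=[
    [0.1, 0, 0.1, 0, 0, 0],
    [0.1, 0, 0.1, 0, 0, 0],
    [0.1, 0, 0.1, 0, 0, 0],
    [0.1, 0, 0.1, 0, 0, 0],
  ],
)

```text
time_s: 9.25
position: [0.5691, 0.094, 0.0243]
tool_rot: [[0.032, 0.999, -0.031], [0.706, -0.045, -0.707], [-0.708, 0.001, -0.706]]
ft_force: [-3.2, 2.1, 4.8]
grip_width: 0.0523
gripper_force: 78.0
```

>>> jog_arm(
  targets=[
    [0.1, 0, 0.1, 0, 0, 0],
    [0.1, 0, 0.1, 0, 0, 0],
    [0.1, 0, 0.1, 0, 0, 0],
    [0.1, 0, 0.1, 0, 0, 0],
  ],
)

```text
time_s: 9.58
position: [0.5691, 0.094, 0.0242]
tool_rot: [[0.033, 0.999, -0.03], [0.705, -0.045, -0.708], [-0.709, 0.002, -0.706]]
ft_force: [-5.6, 2.8, 14.9]
grip_width: 0.0516
gripper_force: 78.6
```

>>> jog_arm(
  targets=[
    [0, 0, 0, 0, 0, 0],
    [0, 0, 0, 0, 0, 0],
    [0, 0, 0, 0, 0, 0],
    [0, 0, 0, 0, 0, 0],
    [0, 0, 0, 0, 0, 0],
    [0, 0, 0, 0, 0, 0],
  ],
  hand=1,
)

```text
time_s: 10.08
position: [0.569, 0.0939, 0.0216]
tool_rot: [[0.031, 0.999, -0.032], [0.706, -0.044, -0.706], [-0.707, -0.0, -0.707]]
ft_force: [-0.5, 0.7, -0.2]
grip_width: 0.0857
gripper_force: 0.0
```

>>> jog_arm(
  targets=[
    [0, 0, -2, 0, 0, 0],
    [0, 0, -5, 0, 0, 0],
    [0, 0, -8, 0, 0, 0],
    [0, 0, -11, 0, 0, 0],
    [0, 0, -11, 0, 0, 0],
    [0, 0, -11, 0, 0, 0],
  ],
)

```text
time_s: 10.58
position: [0.5727, 0.1725, 0.1001]
tool_rot: [[0.032, 0.999, -0.029], [0.707, -0.043, -0.706], [-0.707, 0.002, -0.708]]
ft_force: [-0.2, 0.3, -0.6]
grip_width: 0.0857
gripper_force: 0.0
```

```bash
python3 tin.py .569 .111 .04 .044 1 0; python3 - <<'E'
from h import *
s=env.observe();print(s["position"],s["ft_force"])
o=[env.get_image(c)["frame"] for c in("scene","wrist")]
cv2.imwrite("pics/6.png",cv2.cvtColor(np.hstack([cv2.resize(o[0][110:280,200:370],(400,400)),cv2.resize(o[1],(400,300))[:, :] if 0 else cv2.resize(o[1][:,70:490],(400,400))]),cv2.COLOR_RGB2BGR))
E
```

```text
scene 159 579
side 343 465
axis [ 0.041  0.999 -0.001] centre [0.5687 0.1067 0.0406] label span [-0.022   0.0136]
[0.57197381 0.17095813 0.09855981] [ 0.34927877  0.3935047  -1.22419235]
```

View pics/6.png

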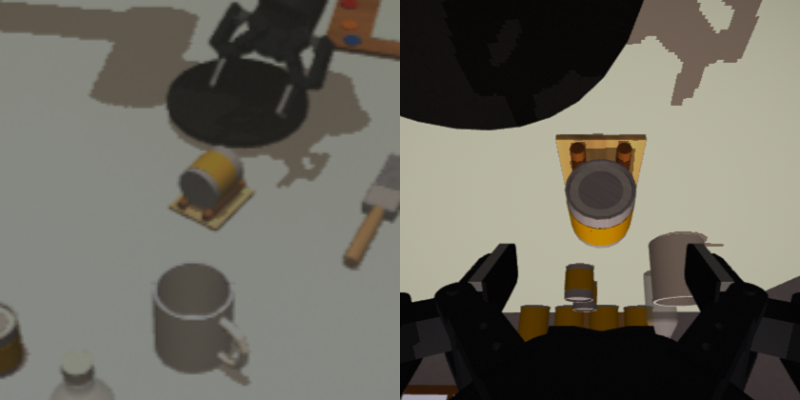

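The picture shows the tin free in the cradle, at (210,178) on the left, with its sunk lid toward +y. Next I bring the hand over to the other side.

>>> jog_arm(
  targets=[
    [-2.8, 0, -2.8, 0, 7, 0],
    [-5.7, 0, -5.7, 0, 14, 0],
    [-7.7, 0, -3.7, 0, 21, 0],
    [-9.7, 0, -1.7, 0, 28, 0],
    [-11.7, 0, 0.3, 0, 35, 0],
    [-13.7, 0, 2.4, 0, 42, 0],
    [-13.7, 0, 2.4, 0, 49, 0],
    [-13.7, 0, 2.4, 0, 55, 0],
  ],
)

```text
time_s: 11.45
position: [0.5673, 0.0553, 0.1798]
tool_rot: [[0.048, 0.999, 0.01], [0.983, -0.049, 0.179], [0.179, 0.001, -0.984]]
ft_force: [-1.1, 0.2, -0.2]
grip_width: 0.0851
gripper_force: 0.0
```

>>> jog_arm(
  targets=[
    [0, 0, 0, 0, 7, 0],
    [0, 0, 0, 0, 14, 0],
    [0, 0, 0, 0, 21, 0],
    [0, 0, 0, 0, 28, 0],
    [0, 0, 0, 0, 35, 0],
    [0, 0, 0, 0, 35, 0],
    [0, 0, 0, 0, 35, 0],
  ],
)

```text
time_s: 12.03
position: [0.5671, 0.0566, 0.1781]
tool_rot: [[0.036, 0.999, 0.031], [0.707, -0.047, 0.705], [0.706, -0.003, -0.708]]
ft_force: [0.1, 0.3, -0.8]
grip_width: 0.0855
gripper_force: 0.0
```

```bash
cat > go.py <<'E'
# needed move (tool axes, cm, deg) to a TCP position + tilt about world x (deg) + yaw
import sys
from h import *
from scipy.spatial.transform import Rotation as Ro
x,y,z,tilt,yaw=map(float,sys.argv[1:6])
s=env.observe();p=np.array(s["position"]);R=np.array(s["tool_rot"])
Rt=Ro.from_euler("z",yaw,degrees=True).as_matrix()@Ro.from_euler("x",tilt,degrees=True).as_matrix()@np.array([[0,1,0],[1,0,0],[0,0,-1.]])
print("pos",p.round(4),"q",np.round(s["q"],1),"shift cm",(R.T@([x,y,z]-p)*100).round(2),"turn",Ro.from_matrix(R.T@Rt).as_rotvec(degrees=True).round(2),"t",s["time_s"])
E
python3 go.py .5695 .128 .0232 45 -2.4
python3 - <<'E'
from h import *
for cam in("scene","side"):
    W=cloud(env.get_image(cam));d=W-[.5687,.111,.0402];a=np.array([.043,.999,0]);t=d@a
    r=np.linalg.norm(d-t[...,None]*a,axis=-1)
    m=(r<.030)&(abs(t)<.05)&(W[...,2]>.03);print(cam,m.sum(),np.percentile(t[m],[0,1,3,10,90,97,99,100]).round(4))
E
```

```text
pos [0.5671 0.0566 0.1781] q [-24.4  31.   81.6  40.9  88.3 -30.8] shift cm [-5.87 -0.05 16.02] turn [ 0.08  0.1  -0.36] t 12.0333
scene 437 [-0.033  -0.0321 -0.0316 -0.0307  0.0208  0.0271  0.0286  0.0292]
side 993 [-0.0325 -0.0304 -0.0289 -0.0212  0.0264  0.0286  0.0295  0.0305]
```

>>> jog_arm(
  targets=[
    [-3, 0, 2, 0, 0, 0],
    [-5.9, 0, 4, 0, 0, 0],
    [-5.9, 0, 7, 0, 0, 0],
    [-5.9, 0, 10, 0, 0, 0],
    [-5.9, 0, 13, 0, 0, 0],
    [-5.9, 0, 15.9, 0, 0, 0],
    [-5.9, 0, 15.9, 0, 0, 0],
    [-5.9, 0, 15.9, 0, 0, 0],
  ],
)

```text
time_s: 12.8
position: [0.5701, 0.1302, 0.0254]
tool_rot: [[0.029, 0.999, 0.029], [0.707, -0.041, 0.706], [0.706, -0.0, -0.708]]
ft_force: [0.4, -0.1, -0.3]
grip_width: 0.0852
gripper_force: 0.0
```

>>> jog_arm(
  targets=[
    [0, 0, 0, 0, 0, 0],
    [0, 0, 0, 0, 0, 0],
    [0, 0, 0, 0, 0, 0],
    [0, 0, 0, 0, 0, 0],
    [0, 0, 0, 0, 0, 0],
    [0, 0, 0, 0, 0, 0],
    [0, 0, 0, 0, 0, 0],
  ],
  hand=0,
  newtons=70,
)

```text
time_s: 13.38
position: [0.5706, 0.128, 0.0267]
tool_rot: [[0.031, 0.999, 0.032], [0.706, -0.045, 0.707], [0.707, 0.001, -0.707]]
ft_force: [-3.1, -0.5, 4.5]
grip_width: 0.0516
gripper_force: 72.4
```

>>> jog_arm(
  targets=[
    [1, 0, -1, 0, 0, 0],
    [3, 0, -3, 0, 0, 0],
    [5, 0, -5, 0, 0, 0],
    [7, 0, -7, 0, 0, 0],
    [9, 0, -9, 0, 0, 0],
    [11, 0, -11, 0, 0, 0],
    [11, 0, -11, 0, 0, 0],
    [11, 0, -11, 0, 0, 0],
  ],
)

```text
time_s: 14.05
position: [0.5707, 0.128, 0.1827]
tool_rot: [[0.029, 0.999, 0.034], [0.708, -0.045, 0.705], [0.706, 0.004, -0.709]]
ft_force: [-1.6, 1.5, -3.9]
grip_width: 0.0517
gripper_force: 75.5
```

```bash
python3 go.py .504 .266 .20 -45 0; python3 tin.py .5690 .110 .196 .044 1 0
python3 - <<'E'
from h import *
for cam in("scene","side"):
    W=cloud(env.get_image(cam));z=W[...,2]
    m=(abs(W[...,0]-.503)<.12)&(abs(W[...,1]-.283)<.12)&(z>.02)&(z<.032)
    q=W[m];print(cam,m.sum(),np.median(q[:,2]),cv2.minEnclosingCircle((q[:,:2]*1000).astype(np.float32)))
E
```

```text
pos [0.5707 0.128  0.1827] q [-17.5  29.9  82.7  43.4  83.8 -26.4] shift cm [10.8  -7.27  8.27] turn [  0.22 -89.86  -2.86] t 14.05
scene 16 288
side 486 1862
axis [0.05  0.999 0.015] centre [0.5698 0.1053 0.1954] label span [-0.0221  0.016 ]
scene 1326 0.025449845053189923 ((504.65185546875, 282.379638671875), 96.5393295288086)
side 9482 0.026115082727203087 ((502.4908752441406, 282.69598388671875), 95.17747497558594)
```

>>> jog_arm(
  targets=[
    [1.6, -1, 1.2, 0, -7, 0],
    [3.2, -2, 2.4, 0, -14, 0],
    [4.8, -3, 3.6, 0, -21, 0],
    [6.4, -4, 4.8, 0, -28, 0],
    [8, -5, 6, 0, -35, 0],
    [9.6, -6, 7.2, 0, -42, 0],
    [11, -7.3, 8.5, 0, -49, 0],
    [11, -7.3, 8.5, 0, -50, 0],
  ],
)

```text
time_s: 14.92
position: [0.5006, 0.2752, 0.1979]
tool_rot: [[0.037, 0.999, -0.005], [0.995, -0.037, -0.091], [-0.091, -0.002, -0.996]]
ft_force: [-0.4, 1.0, -4.8]
grip_width: 0.0516
gripper_force: 76.9
```

>>> jog_arm(
  targets=[
    [0, 0, 0, 0, -7, 0],
    [0, 0, 0, 0, -14, 0],
    [0, 0, 0, 0, -21, 0],
    [0, 0, 0, 0, -28, 0],
    [0, 0, 0, 0, -35, 0],
    [0, 0, 0, 0, -40, 0],
    [0, 0, 0, 0, -40, 0],
    [0, 0, 0, 0, -40, 0],
  ],
)

```text
time_s: 15.58
position: [0.5035, 0.27, 0.1966]
tool_rot: [[0.028, 0.999, -0.033], [0.708, -0.044, -0.705], [-0.706, -0.004, -0.708]]
ft_force: [0.7, -0.1, -3.9]
grip_width: 0.0512
gripper_force: 76.9
```

```bash
python3 go.py .503 .269 .10 -45 -2.5; python3 tin.py .503 .283 .215 0 0 1; python3 pose.py pics/7.png
```

```text
pos [0.5035 0.27   0.1966] q [ 31.5  40.   60.1 -37.3 105.5  32. ] shift cm [ 6.74 -0.01  6.91] turn [-0.15 -0.1   0.15] t 15.5833
scene 158 617
side 0 6
axis [ 0.015 -0.02   1.   ] centre [0.5045 0.2836 0.2164] label span [-0.0148  0.0191]
pos [0.5039 0.2692 0.1987] z [-0.032 -0.704 -0.709] q [ 31.4  39.8  60.  -37.3 105.5  32. ] ft [-1.6 -0.1 -3.4] w 0.0516 15.6833
```

View pics/7.png

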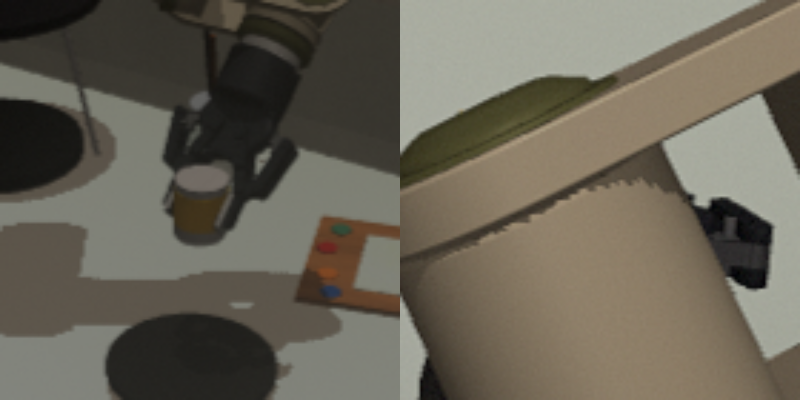

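The left half shows the tin upside down at (202,203) above the turntable. I'll lower it until I feel contact.

>>> jog_arm(
  targets=[
    [2, -0.1, 2, 0, 0, 0],
    [4, -0.1, 4, 0, 0, 0],
    [6, -0.1, 6, 0, 0, 0],
    [8, -0.1, 8, 0, 0, 0],
    [9.5, -0.1, 9.5, 0, 0, 0],
    [10.4, -0.1, 10.4, 0, 0, 0],
    [10.4, -0.1, 10.4, 0, 0, 0],
    [10.4, -0.1, 10.4, 0, 0, 0],
  ],
)

```text
time_s: 16.45
position: [0.5032, 0.2695, 0.0524]
tool_rot: [[0.032, 0.999, -0.031], [0.707, -0.045, -0.706], [-0.707, 0.001, -0.708]]
ft_force: [-0.1, 0.5, -2.1]
grip_width: 0.0516
gripper_force: 76.9
```

>>> jog_arm(
  targets=[
    [0.2, 0, 0.2, 0, 0, 0],
    [0.4, 0, 0.4, 0, 0, 0],
    [0.6, 0, 0.6, 0, 0, 0],
    [0.6, 0, 0.6, 0, 0, 0],
    [0.6, 0, 0.6, 0, 0, 0],
    [0.6, 0, 0.6, 0, 0, 0],
  ],
)

```text
time_s: 16.95
position: [0.5028, 0.2697, 0.0432]
tool_rot: [[0.032, 0.999, -0.031], [0.707, -0.044, -0.706], [-0.707, 0.0, -0.707]]
ft_force: [0.3, -0.6, -3.4]
grip_width: 0.0517
gripper_force: 76.9
```

>>> jog_arm(
  targets=[
    [0.1, 0, 0.1, 0, 0, 0],
    [0.2, 0, 0.2, 0, 0, 0],
    [0.2, 0, 0.2, 0, 0, 0],
    [0.2, 0, 0.2, 0, 0, 0],
  ],
)

```text
time_s: 17.28
position: [0.5027, 0.2696, 0.0401]
tool_rot: [[0.031, 0.999, -0.032], [0.706, -0.044, -0.707], [-0.707, -0.0, -0.707]]
ft_force: [0.3, -0.1, -3.5]
grip_width: 0.0517
gripper_force: 76.9
```

>>> jog_arm(
  targets=[
    [0.1, 0, 0.1, 0, 0, 0],
    [0.1, 0, 0.1, 0, 0, 0],
    [0.1, 0, 0.1, 0, 0, 0],
    [0.1, 0, 0.1, 0, 0, 0],
  ],
)

```text
time_s: 17.62
position: [0.5028, 0.2697, 0.0393]
tool_rot: [[0.032, 0.999, -0.031], [0.706, -0.044, -0.706], [-0.707, 0.001, -0.707]]
ft_force: [0.3, 0.6, 2.5]
grip_width: 0.0517
gripper_force: 77.3
```

>>> jog_arm(
  targets=[
    [0, 0, 0, 0, 0, 0],
    [0, 0, 0, 0, 0, 0],
    [0, 0, 0, 0, 0, 0],
    [0, 0, 0, 0, 0, 0],
    [0, 0, 0, 0, 0, 0],
    [0, 0, 0, 0, 0, 0],
  ],
  hand=1,
)

```text
time_s: 18.12
position: [0.5027, 0.2696, 0.0387]
tool_rot: [[0.031, 0.999, -0.031], [0.706, -0.044, -0.706], [-0.707, -0.0, -0.707]]
ft_force: [0.1, 0.4, 0.7]
grip_width: 0.0853
gripper_force: 0.0
```

>>> jog_arm(
  targets=[
    [0, 0, -2, 0, 0, 0],
    [0, 0, -4, 0, 0, 0],
    [0, 0, -7, 0, 0, 0],
    [0, 0, -10, 0, 0, 0],
    [0, 0, -10, 0, 0, 0],
    [-8, 0, -16, 0, 0, 0],
    [-8, 0, -16, 0, 0, 0],
    [-8, 0, -16, 0, 0, 0],
  ],
)

```text
time_s: 18.78
position: [0.5059, 0.3257, 0.2132]
tool_rot: [[0.036, 0.999, -0.028], [0.708, -0.045, -0.704], [-0.705, 0.006, -0.709]]
ft_force: [0.5, -0.6, 1.0]
grip_width: 0.0855
gripper_force: 0.0
```

```bash
python3 tin.py .503 .2825 .056 0 0 1; python3 - <<'E'
from h import *
o=[]
for cam in("scene","side"):
    im=env.get_image(cam);o.append(im["frame"]);W=cloud(im)
    m=(np.hypot(W[...,0]-.503,W[...,1]-.2825)<.04)&(W[...,2]>.075)&(W[...,2]<.1)
    print(cam,m.sum(),np.median(W[m][:,2]),cv2.minEnclosingCircle((W[m][:,:2]*1000).astype(np.float32)))
cv2.imwrite("pics/8.png",cv2.cvtColor(np.hstack([cv2.resize(o[0][60:360,110:460],(400,343)),cv2.resize(o[1],(457,343))[:,57:]]),cv2.COLOR_RGB2BGR))
E
python3 look.py | grep -E "tin_a|mug|thinner|brush" | cut -c1-90; python3 -c "
from rig import env;s=env.observe();print(s['position'],s['time_s'],s['ft_force'])"
```

```text
scene 116 460
side 0 0
axis [ 0.062 -0.026  0.998] centre [0.5039 0.2836 0.0615] label span [-0.0108  0.0216]
scene 184 0.08495789650883573 ((504.85174560546875, 282.2417907714844), 28.727340698242188)
side 0 nan ((0.0, 0.0), 0.0)
scene tin_a 0.93 [145. 302.] 368 med [0.512 0.266 0.069] lo [0.482 0.255 0.03 ] hi [0.531 
scene tin_a 0.84 [290. 159.] 747 med [ 0.523 -0.356  0.054] lo [ 0.489 -0.376  0.004] hi [
scene tin_a 0.64 [256. 197.] 644 med [ 0.524 -0.23   0.052] lo [ 0.492 -0.248  0.001] hi [
scene tin_a 0.49 [248. 286.] 1514 med [ 0.679 -0.104  0.052] lo [ 0.637 -0.132  0.001] hi 
scene tin_a 0.18 [156. 299.] 1468 med [0.523 0.258 0.025] lo [0.418 0.191 0.017] hi [0.592
scene mug 0.86 [246. 284.] 1519 med [ 0.679 -0.105  0.052] lo [ 0.637 -0.132  0.004] hi [ 
scene thinner 0.86 [286. 236.] 1215 med [ 0.682 -0.283  0.092] lo [ 0.654 -0.299  0.008] h
scene thinner 0.36 [193. 289.] 508 med [0.571 0.105 0.007] lo [0.536 0.07  0.001] hi [0.60
scene brush 0.62 [198. 362.] 506 med [0.753 0.207 0.018] lo [0.728 0.101 0.008] hi [0.769 
side tin_a 0.81 [179. 339.] 669 med [ 0.513 -0.203  0.048] lo [ 0.488 -0.244  0.004] hi [ 
side tin_a 0.66 [152. 343.] 552 med [ 0.511 -0.331  0.045] lo [ 0.485 -0.372  0.003] hi [ 
side mug 0.73 [202. 263.] 1988 med [ 0.675 -0.077  0.052] lo [ 0.633 -0.155  0.   ] hi [ 0
side thinner 0.56 [154. 277.] 1130 med [ 0.665 -0.249  0.078] lo [ 0.639 -0.275  0.008] hi
side brush 0.8 [336. 194.] 1776 med [0.746 0.236 0.018] lo [0.722 0.112 0.006] hi [0.765 0
side brush 0.58 [295. 300.] 1349 med [0.568 0.116 0.007] lo [0.535 0.072 0.003] hi [0.603 
side brush 0.22 [152. 279.] 1198 med [ 0.665 -0.25   0.078] lo [ 0.639 -0.406  0.002] hi [
side brush 0.21 [390. 384.] 311 med [0.42  0.294 0.026] lo [0.41  0.273 0.024] hi [0.46  0
[0.50522749 0.32613838 0.20849368] 19.6833 [ 0.25860713 -0.19863518  1.34263375]
  return _methods._mean(a, axis=axis, dtype=dtype,
  ret = ret.dtype.type(ret / rcount)
```

View pics/8.png

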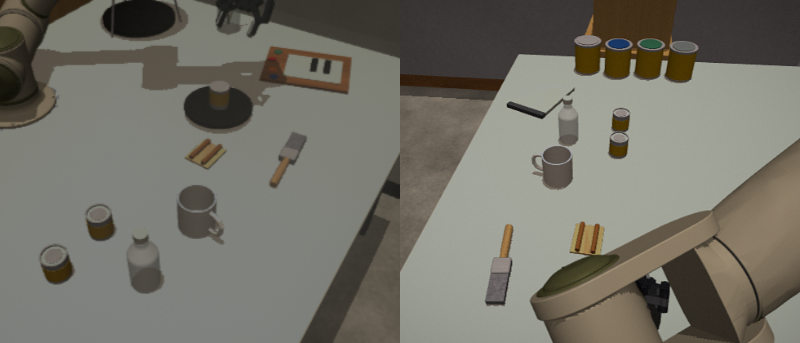

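The left half shows the tin upright at (219,96) in the middle of the turntable. Its top is at 0.085 m and it is about 2 mm off centre. The other tins, mug, bottle and brush have not moved.

```bash
python3 -c "
from rig import env;print(env.close_job())"
```

```text
the job is handed in; nothing more can be done
None
```

The heavy tin (about 0.4 kg) was laid in the cradle and let go, then stood lid down about 2 mm from the turntable's centre; I lifted no other tin, and the job was handed in at about 20 s.

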